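Close the seal tray with its key-cornered cover

TASK

Pick up the white cover, the one with a cut corner, and set it on top of the blue tray stack with its cut corner over the stack's cut corner, so that its skirt drops fully home over the raised deck and it lies level. Let go of it and leave the orange cover where it is.

Things in the scene. Friction and masses are not known exactly. Their poses are not given: they have to be found in the camera images.
- cover_grip (a point): Loose white cover, 0.16 kg: plate 116 x 80 mm (x, y), z up, corner at +x +y cut off (32 mm legs); hollow below, its skirt 108 x 72 mm inside, 16 mm deep; deck top 20 mm above the skirt's lower edge. On the deck a grip bar, 70 mm along x, 20 mm wide, 34 mm high. The point: in the bar on the cover's centre line, 42 mm above the skirt's lower edge, 12 mm below the bar's top; grasp across the bar.
- cover_corner (a point): Middle of the white cover's cut edge, at deck-top height (20 mm above the skirt's lower edge), 42 mm along x and 24 mm along y from its centre. Axes as the cover's.
- tray_top (a point): Blue stack of two trays, fixed: 116 x 80 mm (x, y), z up, corner at +x +y cut like the cover's; shoulder 48 mm above the bench. On it a deck 12 mm high with black seals, tapering from 100 x 64 to 82 x 46 mm, slippery, guides the skirt (4 mm play a side at home). The point: centre of the deck's top, 60 mm above the bench. Cover home: axes alike, skirt on shoulder, cover_grip 30 mm above this point.
- tray_corner (a point): Middle of the blue stack's cut edge at the shoulder, 48 mm above the bench, 42 mm along x and 24 mm along y from its centre. Axes as the stack's.
- spare_grip (a point): Loose orange cover with four square corners, otherwise of the white one's size and shape; it stays where it is. Point in its grip bar, 42 mm above the bench; x along the bar, z up.

How it is judged:
By the outcome, as a careful person would: the job done as asked, in the order asked, and still so for the second after the job is handed in, with the robot touching nothing.
It also fails if it takes over 38 s, if anything falls off the work surface, if the arm or the gripper's body presses on something with over 40 N, if the wrist force passes 120 N, or if a joint passes its speed limit or range.

ROBOT

A 7-joint arm with a two-finger parallel gripper is mounted at the origin on the work surface; the furniture and walls round the work are solid. World frame = base frame: x ahead of the robot, y to its left, z up, the work surface at z = 0. Lengths are in mm, angles in rad, forces in N, time in s.
With the tool pointing down it reaches from about 425 to 875 mm from the base axis. Payload 8.4 kg.
Tool frame: the origin (TCP) lies midway between the tips of the shut fingers; the grasp point (between the pads) lies 19 mm behind it; z points along the fingers, y is the line along which they close (so a half turn about z gives the same grasp; the last joint's range is limited). The gripper opens to 87 mm and grips with 3 to 60 N. Pads are 19 mm wide; open, the fingers measure 117 mm over their backs; the gripper's body (75 mm by 190 mm) begins 51 mm behind the grasp point.
Start: joints at [1.175, 0.333, 0.04, 1.465, -0.013, 1.343, -0.059], TCP at [190.078, -621.558, 222.546] pointing down, gripper open.
Joint ranges: [-2.58, 2.58], [-0.38, 2.09], [-1.3, 1.39], [0.25, 2.4], [-1.5, 4.64], [0.08, 2.09], [-2.65, 2.65]. Speed limits (rad/s): [2.22, 2.22, 2.79, 2.79, 3.14, 3.14, 3.14].

INTERFACE

Orientations are given as a unit quaternion [x, y, z, w].
In Python, from rig import sensors, viewer, env gives the robot as it stands.
- The arm moves only by the tool move_arm, never from a script. Its argument "motion" is a list of rows, each a list of 7 numbers: the shift along the world's x, y, z in cm, then the turn, a rotation vector about the world's x, y, z in rad, then the opening, from -1 (shut) to 1 (fully open). A call has 1 to 20 rows; each row is the pose to reach, as a shift and turn from the pose commanded when the call began; what a row does not reach only later rows make up. A row lasts 1/8 s, in which the tool goes at most 62.5 mm and 10.7 degrees, less where a joint would pass 70% of its speed; a pose out of reach is approached as far as the arm can. A call with a gripper value outside its range is refused whole. The fingers move at their own pace and stop on an object; the grip force is fixed at half the most. Time passes only in rows, so rows that repeat a pose let the fingers close. It gives the time, the measured TCP pose, the force, the opening and the grip force at its end, in the units of the state.
- sensors.get_state(): the state, without advancing time (a new reading comes with each control period).
- viewer.capture(name): name is "side" or "top"; returns the picture (420x560x3 uint8, red, green, blue); there is no depth.
- viewer.camera_params(name): a dict with "fovy" (degrees; the focal length in pixels is half the picture's height over the tangent of half this angle, whatever the lens; pixels are square), "cx", "cy" (the principal point, pixels), "xyz" and "orientation" of the camera in the world. Camera axes: x right, y down, z forward; pixel columns grow to the right and rows downward; lengths in mm; the calibration is good to about 2 mm. A picture is of the moment at which its call begins. camera_params takes no time and is no camera call.
- env.job_done(): hands the job in; it is judged then, once.
The state is a dict: "clock": time; "q": joint angles; "qd": joint speeds; "effort": joint torques, N m; "eef_pos": TCP position; "ee_rot": TCP orientation; "contact_force": force on the tool from outside, world axes, zero at the start; "wrist_torque": the same for the moment, N m; "gripper_width": finger opening in mm; "finger_force": force on a finger pad.
Only numpy, scipy, OpenCV 4.12 (cv2) and the standard library are available. Lean on these libraries where they do the work, as an engineer would, in place of code of your own. Each camera call takes 0.05 s, during which the arm holds its last target. There are 200 camera calls.

## Working session

There is one attempt and no reset: what is moved stays moved. The work goes in short steps, Python scripts to look and compute and a tool call to move; the robot and the scene stay as the last step left them, time stands still between calls to the robot, and variables do not carry over. Pictures are saved under pics/ and viewed, at most 10 in all, crops included, and the job is handed in when it is done.

Besides the shell and the picture viewer there is one more tool, called as name(argument=value, ...), one argument or row to a line, values as JSON. move_arm: Moves the arm, as the interface text tells. Its arguments: {"type":"object","properties":{"motion":{"type":"array","items":{"type":"array","items":{"type":"number"}}}},"required":["motion"]}

```bash
ls; mkdir -p pics; python3 - <<'E'
from rig import sensors, viewer
import cv2
for n in("side","top"):
    p=viewer.camera_params(n); print(n,p)
    cv2.imwrite(f"pics/{n}0.png",cv2.cvtColor(viewer.capture(n),cv2.COLOR_RGB2BGR))
s=sensors.get_state();print(s)
E
```

```text
pics
side {'fovy': 46.421961881229436, 'cx': 268.372546037658, 'cy': 215.4591275996933, 'xyz': array([ 961.75568036,  194.63399294, 1034.96706465]), 'orientation': array([ 0.5175477 ,  0.81133283, -0.22671401, -0.14994726])}
top {'fovy': 42.08781622862827, 'cx': 279.41419660690417, 'cy': 207.62251991873464, 'xyz': array([ 292.09365918,  -32.84453557, 1043.51247447]), 'orientation': array([-0.69914552,  0.71203299, -0.04216332,  0.04926263])}
{'clock': 0.1, 'q': array([ 1.17480436,  0.33383719,  0.03986431,  1.46619734, -0.01338975,
        1.34330587, -0.05852198]), 'qd': array([-0.0006439 , -0.00183798,  0.00134813, -0.0015481 , -0.00045696,
       -0.00047084, -0.00026147]), 'effort': array([ 4.41038326e-03, -6.57808042e+01,  1.34030621e+00, -4.04702747e+01,
       -5.95311471e-02,  4.09160682e-02,  9.05491038e-05]), 'eef_pos': array([ 189.944198  , -621.17313171,  221.74297469]), 'ee_rot': array([ 9.89011228e-01,  1.47838568e-01, -1.61522191e-04, -7.23185607e-04]), 'contact_force': array([ 0.47200077,  0.01191769, -0.22675483]), 'wrist_torque': array([-0.01572851,  0.029213  ,  0.00426142]), 'finger_force': 0.0, 'gripper_width': 87.2898527864713}
```

View pics/top0.png

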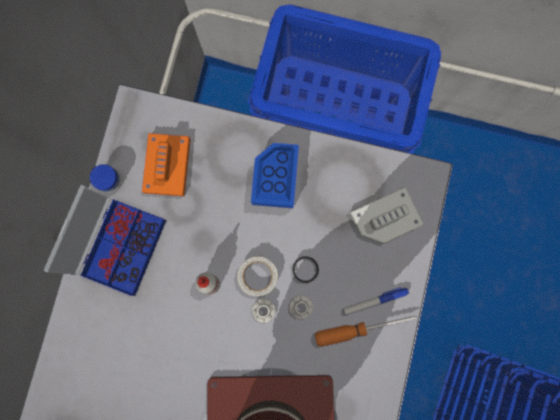

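View pics/side0.png

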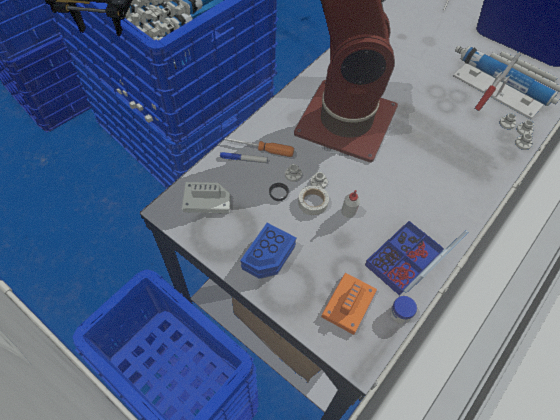

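The top view shows the white cover near (387,216), with its cut at the lower left. The blue stack is near (275,175), with its cut at the upper left, and the orange cover is near (165,165). In the side view, white is at (207,197), blue at (268,250) and orange at (350,303).

```bash
cat > h.py <<'E'
import numpy as np, cv2
from scipy.spatial.transform import Rotation as R
from rig import viewer, sensors
P={n:viewer.camera_params(n) for n in("side","top")}
def ray(n,uv):
    p=P[n]; f=210/np.tan(np.radians(p["fovy"]/2))
    d=np.array([(uv[0]-p["cx"])/f,(uv[1]-p["cy"])/f,1.])
    return np.array(p["xyz"]),R.from_quat(p["orientation"]).apply(d)
def onz(n,uv,z):
    c,d=ray(n,uv); return c+d*(z-c[2])/d[2]
def tri(uvs,uvt):
    a,d=ray("side",uvs); b,e=ray("top",uvt)
    s,t=np.linalg.lstsq(np.stack([d,-e],1),b-a,rcond=None)[0]
    p,q=a+s*d,b+t*e
    return (p+q)/2,np.linalg.norm(p-q)
def proj(n,X):
    p=P[n]; f=210/np.tan(np.radians(p["fovy"]/2))
    c=R.from_quat(p["orientation"]).inv().apply(np.array(X)-p["xyz"])
    return np.array([p["cx"]+f*c[0]/c[2],p["cy"]+f*c[1]/c[2]])
def grab(n): return cv2.cvtColor(viewer.capture(n),cv2.COLOR_RGB2BGR)
def crop(im,c,w=100,h=75,k=4):
    x,y=int(c[0]-w/2),int(c[1]-h/2)
    o=cv2.resize(im[y:y+h,x:x+w],None,fx=k,fy=k,interpolation=cv2.INTER_CUBIC)
    for i in range(0,w):
        if (x+i)%10==0:
            cv2.line(o,(i*k,0),(i*k,6),(0,255,255),1); cv2.putText(o,str(x+i),(i*k,16),0,.35,(0,255,255),1)
    for j in range(0,h):
        if (y+j)%10==0:
            cv2.line(o,(0,j*k),(6,j*k),(0,255,255),1); cv2.putText(o,str(y+j),(8,j*k+4),0,.35,(0,255,255),1)
    return o
E
python3 - <<'E'
from h import *
t=cv2.imread("pics/top0.png");s=cv2.imread("pics/side0.png")
m=np.vstack([np.hstack([crop(t,(387,216)),crop(s,(207,197))]),np.hstack([crop(t,(275,175)),crop(s,(268,250))])])
cv2.imwrite("pics/m0.png",m)
E
```

```text
(no output)
```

View pics/m0.png

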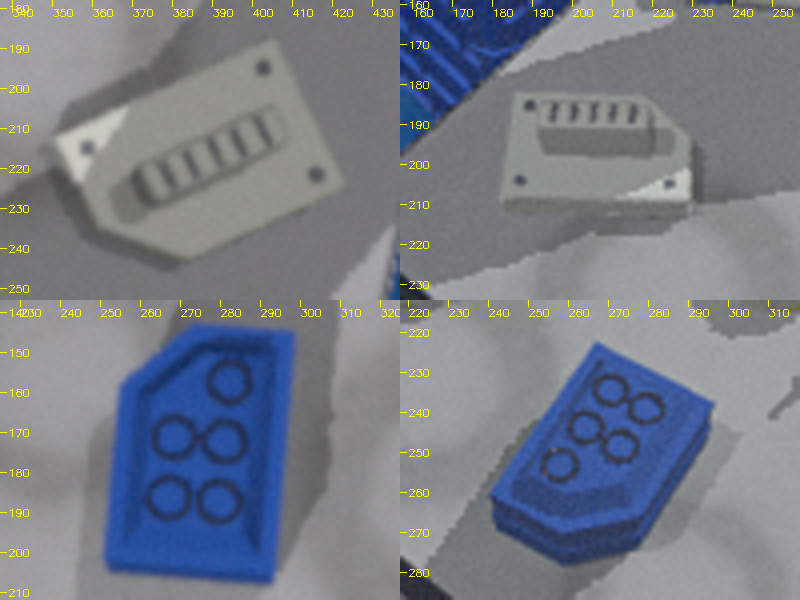

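The white cover's screws (dark dots) and bar slots show in both views, and so do the blue stack's five seals. I'll triangulate these and check them against the outline corners.

```bash
python3 - <<'E'
from h import *
np.set_printoptions(precision=1,suppress=True)
w={"A":((186.75,204),(402.75,195)),"B":((189.5,185.25),(416,221.25)),"E":((224.25,204.75),(358.75,215)),"slot":((205.25,187.25),(391,216.25)),
"slot+x":(((631-400)/4+157,159+28),(337+168/4,178+178/4)),"slot-x":(((553-400)/4+157,159+28),(337+264/4,178+130/4))}
W={k:tri(*v) for k,v in w.items()}
for k,v in W.items(): print(k,*v)
b={"s":((258,253.25),(282.5,157.5)),"m+":((273.5,248.5),(268.75,171.5)),"m-":((264,244),(281.25,172.25)),"e+":((279.5,239),(267.25,186.5)),"e-":((270.5,234.75),(279.75,187.25))}
Bq={k:tri(*v) for k,v in b.items()}
for k,v in Bq.items(): print(k,*v)
ang=lambda d:np.degrees(np.arctan2(d[1],d[0]))
g=lambda D,k:D[k][0]
print("white yaw",ang(g(W,"E")-g(W,"A")),ang(g(W,"slot+x")-g(W,"slot-x")),ang(g(W,"A")-g(W,"B"))+90, "ctr screws",(g(W,"B")+g(W,"E"))/2)
print("blue yaw",ang(g(Bq,"m+")-g(Bq,"e+")),ang(g(Bq,"s")-g(Bq,"e-")),ang(g(Bq,"m+")-g(Bq,"m-"))-90)
# outlines, top view
t=cv2.imread("pics/top0.png")
hsv=cv2.cvtColor(t,cv2.COLOR_BGR2HSV)
m=cv2.inRange(hsv,(100,120,60),(125,255,255)); m[:135]=0;m[215:]=0;m[:,:240]=0;m[:,310:]=0
c=max(cv2.findContours(m,0,2)[0],key=cv2.contourArea)
ap=cv2.approxPolyDP(c,4,True)[:,0]; print(ap)
X=np.array([onz("top",p,48)[:2] for p in c[:,0]],np.float32); print("blue rect z48",cv2.minAreaRect(X))
s=cv2.imread("pics/side0.png")
# white deck corners on z=20
Q={"A":(405.5,187.5),"B":(423,223.5),"E":(349.5,212.5)}
Q={k:onz("top",v,20) for k,v in Q.items()}; print(Q,"ctr",(Q["B"]+Q["E"])/2,np.linalg.norm(Q["A"]-Q["B"]),np.linalg.norm(Q["A"]-Q["E"]),"yaw",ang(Q["E"]-Q["A"]))
st=sensors.get_state(); print(R.from_quat(st["ee_rot"]).as_matrix())
E
```

```text
A [ 445.4 -257.7   15.2] 1.7656813450633346
B [ 394.4 -279.2   17.3] 2.9464713511451275
E [ 408.6 -172.5   16.1] 2.120784409178839
slot [ 401.3 -226.4   49.4] 2.7780331841776182
slot+x [ 390.5 -204.9   49.3] 1.0203244894305106
slot-x [ 411.4 -248.6   50.1] 2.8297456139236408
s [513.3 -30.2  56.6] 2.5686221157603613
m+ [487.6  -4.1  56. ] 3.1716404481620564
m- [486.  -27.7  55.9] 1.8032231681863082
e+ [459.7  -1.3  56.5] 2.3491921398944733
e- [458.  -24.4  56.1] 1.9119397482277736
white yaw 113.38590016572019 115.49772595246151 112.89458542856204 ctr screws [ 401.5 -225.9   16.7]
blue yaw -5.673318577764011 -5.93297178374322 -3.9109153433146417
[[273 143]
 [255 158]
 [251 201]
 [292 207]
 [298 146]]
blue rect z48 ((484.85382080078125, -15.953636169433594), (79.43128967285156, 119.2042465209961), 83.72691345214844)
{'A': array([ 459.3, -263.3,   20. ]), 'B': array([ 390.2, -292.9,   20. ]), 'E': array([ 413.6, -155.7,   20. ])} ctr [ 401.9 -224.3   20. ] 75.15766931009202 116.89641332049969 yaw 113.01306405344427
[[ 1.   0.3 -0. ]
 [ 0.3 -1.   0. ]
 [-0.  -0.  -1. ]]
```

Heights read about 4 mm below the text for every feature (56 vs 60, 49.5 vs 54, 16.5 vs 20). That is a common calibration bias, so the text heights hold. White centre ≈ (401.5, −225.5) at yaw 113.5°; blue centre ≈ (486.5, −16) at yaw −5.8°. Both are within reach, and the sizes match. Next I hover over the bar.

move_arm(
  motion=[
    [10, 20, 0, 0, 0, 0.9, 1],
    [21.1, 39.6, 0, 0, 0, 1.684, 1],
    [21.1, 39.6, 0, 0, 0, 1.684, 1],
    [21.1, 39.6, 0, 0, 0, 1.684, 1],
    [21.1, 39.6, 0, 0, 0, 1.684, 1],
    [21.1, 39.6, -4, 0, 0, 1.684, 1],
    [21.1, 39.6, -10, 0, 0, 1.684, 1],
    [21.1, 39.6, -10, 0, 0, 1.684, 1],
    [21.1, 39.6, -10, 0, 0, 1.684, 1],
    [21.1, 39.6, -10, 0, 0, 1.684, 1],
    [21.1, 39.6, -10, 0, 0, 1.684, 1],
    [21.1, 39.6, -10, 0, 0, 1.684, 1],
    [21.1, 39.6, -10, 0, 0, 1.684, 1],
    [21.1, 39.6, -10, 0, 0, 1.684, 1],
  ],
)

```text
clock: 1.85
eef_pos: [401.1, -225.7, 122.7]
ee_rot: [0.549, 0.836, -0.0, 0.0]
contact_force: [0.1, 0.5, 0.1]
gripper_width: 87.0
finger_force: 0.0
```

```bash
python3 - <<'E'
from h import *
s=sensors.get_state(); print(R.from_quat(s["ee_rot"]).as_matrix().round(3),s["q"].round(2))
t,d=grab("top"),grab("side")
cv2.imwrite("pics/m1.png",np.hstack([crop(t,(387,216),100,100),crop(d,(207,180),100,100)]))
for p in ((401.5,-225.5,23),(401.5,-225.5,54)): print(proj("side",p),proj("top",p))
E
```

```text
[[-0.398  0.917  0.   ]
 [ 0.917  0.398 -0.   ]
 [-0.     0.    -1.   ]] [ 0.81  0.05 -0.4   2.02  0.02  1.08  0.81]
[206.0468953  193.39922254] [387.11288487 217.99641542]
[204.77683838 186.25530792] [390.25407789 216.12184187]
```

View pics/m1.png

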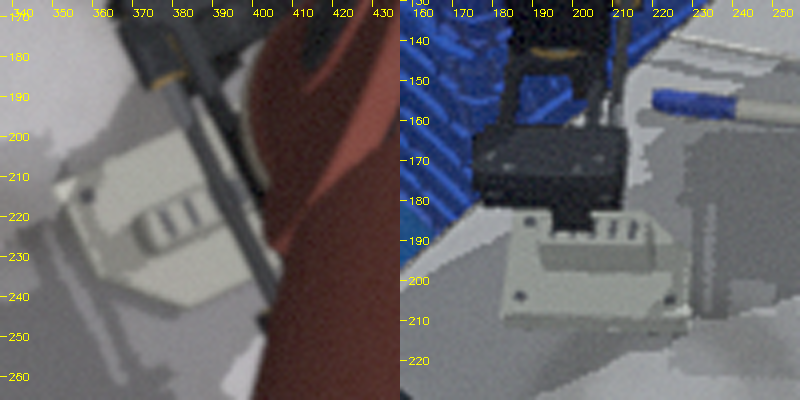

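The gripper is centred over the bar: in the side view the finger line crosses the cover at (193,187), above the slots. In the top view it runs across the bar near (395,210). Descending and gripping.

move_arm(
  motion=[
    [0, 0, -4, 0, 0, 0, 1],
    [0, 0, -7, 0, 0, 0, 1],
    [0, 0, -8.8, 0, 0, 0, 1],
    [0, 0, -9.6, 0, 0, 0, 1],
    [0, 0, -9.6, 0, 0, 0, 1],
    [0, 0, -9.6, 0, 0, 0, -1],
    [0, 0, -9.6, 0, 0, 0, -1],
    [0, 0, -9.6, 0, 0, 0, -1],
    [0, 0, -9.6, 0, 0, 0, -1],
    [0, 0, -9.6, 0, 0, 0, -1],
    [0, 0, -9.6, 0, 0, 0, -1],
    [0, 0, -9.6, 0, 0, 0, -1],
    [0, 0, -9.6, 0, 0, 0, -1],
    [0, 0, -9.6, 0, 0, 0, -1],
  ],
)

```text
clock: 3.7
eef_pos: [401.2, -225.5, 26.5]
ee_rot: [0.548, 0.836, 0.0, 0.0]
contact_force: [0.6, 0.8, 0.0]
gripper_width: 19.7
finger_force: 30.0
```

Gripped at 19.7 mm, which matches the 20 mm bar. Now lift, carry it over and turn −2.08 rad.

move_arm(
  motion=[
    [0, 0, 3, 0, 0, 0, -1],
    [0, 0, 8, 0, 0, 0, -1],
    [0, 0, 13, 0, 0, 0, -1],
    [2, 5, 13, 0, 0, -0.17, -1],
    [4, 10, 13, 0, 0, -0.34, -1],
    [6, 14, 13, 0, 0, -0.51, -1],
    [8.5, 18, 13, 0, 0, -0.68, -1],
    [8.5, 21, 13, 0, 0, -0.85, -1],
    [8.5, 21, 13, 0, 0, -1.02, -1],
    [8.5, 21, 13, 0, 0, -1.19, -1],
    [8.5, 21, 13, 0, 0, -1.36, -1],
    [8.5, 21, 13, 0, 0, -1.53, -1],
    [8.5, 21, 13, 0, 0, -1.7, -1],
    [8.5, 21, 13, 0, 0, -1.87, -1],
    [8.5, 21, 12, 0, 0, -2.02, -1],
    [8.5, 21, 11, 0, 0, -2.082, -1],
    [8.5, 21, 10, 0, 0, -2.082, -1],
    [8.5, 21, 10, 0, 0, -2.082, -1],
    [8.5, 21, 10, 0, 0, -2.082, -1],
  ],
)

```text
clock: 6.08
eef_pos: [486.2, -15.5, 126.8]
ee_rot: [0.999, -0.05, 0.0, -0.0]
contact_force: [0.5, 0.1, -1.3]
gripper_width: 19.5
finger_force: 30.0
```

```bash
python3 - <<'E'
from h import *
s=sensors.get_state(); e=s["eef_pos"]; M=R.from_quat(s["ee_rot"]).as_matrix(); print(e.round(1),M.round(3),s["q"].round(2),s["contact_force"],s["gripper_width"])
t,d=grab("top"),grab("side")
cv2.imwrite("pics/t2.png",t);cv2.imwrite("pics/s2.png",d)
cv2.imwrite("pics/m2.png",np.hstack([crop(t,(275,170),100,120),crop(d,(268,230),100,120)]))
# predicted cover deck corners (deck height = tcp-6.5) in both views
o=M[:,0]*[1,1,0]; y=np.array([-o[1],o[0],0])
for a,b in ((58,-40),(-58,-40),(-58,40),(26,40),(58,8)):
    X=e+a*o+b*y+[0,0,-6.5]; print(a,b,proj("side",X).round(1),proj("top",X).round(1))
E
```

```text
[486.2 -15.5 126.8] [[ 0.995 -0.1    0.   ]
 [-0.1   -0.995  0.   ]
 [ 0.    -0.    -1.   ]] [ 0.47  0.12 -0.56  1.95  0.07  1.09 -1.79] [ 0.54974411  0.11462151 -1.2819269 ] 19.48923706260638
58 -40 [238.5 244. ] [299.2 134.3]
-58 -40 [266.5 204.5] [293.9 200.3]
-58 40 [298.  220.3] [247.3 196.5]
26 40 [278.8 249.7] [251.6 148.7]
58 8 [257.9 254.4] [271.6 132.2]
```

View pics/m2.png

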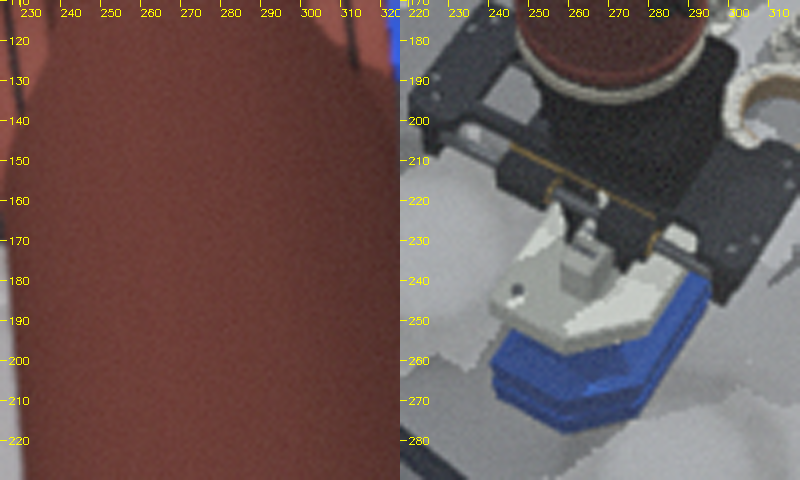

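The cover hangs level over the stack with matching orientation. Its cut edge runs from (260,255) to (280,252) and the stack's from (259,270) to (277,266). I'll work out the offset between them from the side view.

```bash
python3 - <<'E'
from h import *
np.set_printoptions(precision=1,suppress=True)
z=126.8-6.5
C=[((58,-40),(240.5,244.5)),((58,8),(259.8,255.3)),((26,40),(280.5,251.5))]
S=[((58,-40),(241,260)),((58,8),(259.3,270.5)),((26,40),(277,266))]
a=np.radians(-5.75); o=np.array([np.cos(a),np.sin(a)]); y=np.array([-o[1],o[0]])
for L,h,n in((C,z,"cover"),(S,48,"stack")):
    c=np.array([onz("side",p,h)[:2]-l[0]*o-l[1]*y for l,p in L]); print(n,c,c.mean(0))
b=[(258,253.25),(273.5,248.5),(264,244),(279.5,239),(270.5,234.75)]; t=[(282.5,157.5),(268.75,171.5),(281.25,172.25),(267.25,186.5),(279.75,187.25)]
for p,q in zip(b,t): print(onz("side",p,60)[:2],onz("top",q,60)[:2])
# stack shoulder corners from the unobstructed first pictures
T=[((58,-40),(225+296/4,137+32/4)),((-58,-40),(225+272/4,137+282/4)),((-58,40),(225+106/4,137+268/4)),((26,40),(225+120/4,137+83/4)),((58,8),(225+192/4,137+26/4))]
c=np.array([onz("top",p,48)[:2]-l[0]*o-l[1]*y for l,p in T]);print("stack top",c,c.mean(0))
E
```

```text
cover [[485.4 -11.2]
 [486.4 -11.1]
 [488.6 -10.6]] [486.8 -10.9]
stack [[486.7 -12.5]
 [487.9 -12.1]
 [489.9 -16.2]] [488.2 -13.6]
[514.5 -28.1] [513.  -31.4]
[489.   -1.8] [487.3  -5.7]
[487.7 -25.9] [485.4 -28.6]
[461.1   0.5] [459.5  -2.5]
[459.7 -22.6] [457.6 -25.3]
stack top [[485.2 -17. ]
 [483.2 -15. ]
 [483.1 -18.3]
 [486.4 -17.3]
 [484.2 -16.3]] [484.4 -16.8]
```

The cover is about (−1, +1) mm off the stack, well within the play. I'll shift (+0.5, −1) mm and lower gently to just above home.

move_arm(
  motion=[
    [0.05, -0.1, -2, 0, 0, 0, -1],
    [0.05, -0.1, -3.2, 0, 0, 0, -1],
    [0.05, -0.1, -3.7, 0, 0, 0, -1],
    [0.05, -0.1, -4.1, 0, 0, 0, -1],
    [0.05, -0.1, -4.5, 0, 0, 0, -1],
    [0.05, -0.1, -4.8, 0, 0, 0, -1],
    [0.05, -0.1, -4.8, 0, 0, 0, -1],
    [0.05, -0.1, -4.8, 0, 0, 0, -1],
  ],
)

```text
clock: 7.18
eef_pos: [486.7, -16.6, 78.7]
ee_rot: [0.999, -0.051, 0.0, -0.0]
contact_force: [0.3, -0.0, -1.5]
gripper_width: 19.7
finger_force: 30.0
```

move_arm(
  motion=[
    [0, 0, -0.2, 0, 0, 0, -1],
    [0, 0, -0.4, 0, 0, 0, -1],
    [0, 0, -0.45, 0, 0, 0, -1],
    [0, 0, -0.45, 0, 0, 0, -1],
  ],
)

```text
clock: 7.68
eef_pos: [486.6, -16.6, 74.6]
ee_rot: [0.999, -0.051, -0.0, 0.0]
contact_force: [-3.5, -0.2, 7.1]
gripper_width: 19.7
finger_force: 30.0
```

Contact of about 8 N comes at exactly the expected home height (TCP 74.6). Release and retreat upwards, then to the side.

move_arm(
  motion=[
    [0, 0, 0, 0, 0, 0, 0.2],
    [0, 0, 0, 0, 0, 0, 0.2],
    [0, 0, 0, 0, 0, 0, 0.2],
    [0, 0, 0, 0, 0, 0, 0.2],
    [0, 0, 2, 0, 0, 0, 0.2],
    [0, 0, 6, 0, 0, 0, 0.2],
    [0, 0, 12, 0, 0, 0, 0.2],
    [-1, -6, 14, 0, 0, 0, 0.2],
    [-3, -12, 14, 0, 0, 0, 0.2],
    [-5, -18, 14, 0, 0, 0, 0.2],
    [-6, -24, 14, 0, 0, 0, 0.2],
    [-7, -30, 14, 0, 0, 0, 0.2],
    [-7, -30, 14, 0, 0, 0, 0.2],
    [-7, -30, 14, 0, 0, 0, 0.2],
  ],
)

```text
clock: 9.43
eef_pos: [416.6, -316.2, 213.8]
ee_rot: [0.999, -0.051, -0.0, -0.0]
contact_force: [-0.2, 0.5, 0.5]
gripper_width: 52.1
finger_force: 0.0
```

```bash
python3 - <<'E'
from h import *
s=sensors.get_state(); print(s["eef_pos"].round(1),s["contact_force"].round(1),s["gripper_width"])
t,d=grab("top"),grab("side")
cv2.imwrite("pics/m3.png",np.vstack([np.hstack([crop(t,(275,170)),crop(d,(268,245))]),np.hstack([crop(t,(165,165)),crop(d,(350,303))])]))
E
```

```text
[ 416.6 -316.2  213.8] [-0.2  0.5  0.5] 52.096121985808146
```

View pics/m3.png

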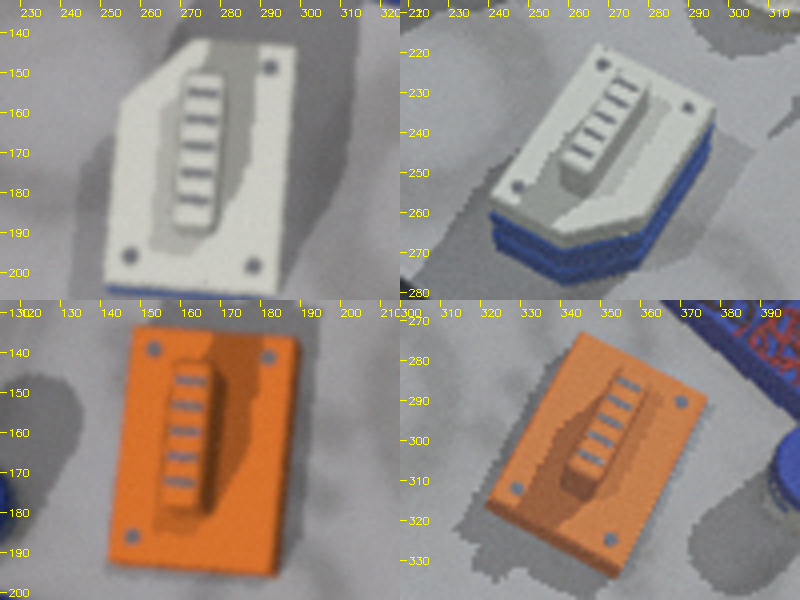

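The white cover sits on the stack: cut over cut in the side view (260–278, 256–266), and an even white skirt with the full blue side showing below it. Orange is where it was. I'll check the level by triangulating the three screws, then hand in.

```bash
python3 - <<'E'
from h import *
from rig import env
r=[tri((247.25,253.75),(292.5,148.75)),tri((268.75,223.25),(288.25,198.25)),tri((290,233.75),(257.5,196))]
for p,e in r: print(p.round(1),round(e,1))
z=[p[2] for p,_ in r]
print("centre",((r[0][0]+r[2][0])/2).round(1))
if np.ptp(z)<3.5 and abs(np.mean(z)-64.5)<3: print(env.job_done())
E
```

```text
[527.8 -49.2  64. ] 1.8
[436.1 -39.3  63.7] 2.4
[441.2  16.4  64.4] 2.3
centre [484.5 -16.4  64.2]
the job is handed in; nothing more can be done
None
```

The white cover is on the blue tray stack with cut corner over cut corner, fully home and level (screw heights within 0.7 mm), released with the arm clear; the orange cover was not touched, and the job is handed in.

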